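# Seal the last sample tube and start the timer

### The arm

A 6-joint arm with a two-finger parallel gripper is mounted at the origin on the work surface. World frame = base frame: x ahead of the robot, y to its left, z up, the work surface at z = 0. Lengths are in m, angles in degrees, forces in N, time in s.
With the tool pointing down it reaches from about 0.225 to 0.725 m from the base axis. Payload 3.1 kg.
Tool frame: the origin (TCP) lies at the very end of the fingers, on their centre line; the grasp point (between the pads) lies 19 mm behind it (env.pinch_z is the distance from the TCP to the grasp point, in m); z points along the fingers, x is the direction in which the jaws open and shut, and the axes are right-handed (so a half turn about z gives the same grasp; the last joint's range is limited). The gripper opens to 85 mm and grips with 20 to 120 N. Pads are 22 mm wide; open, the fingers measure 114 mm over their backs; the gripper's body (76 mm by 85 mm) begins 54 mm behind the grasp point. The pads swing forward as they close: fully open they stand 13 mm farther back than shut.
Start: joints at [59.37, 2.75, 5.684, 92.934, 0, 82.678], TCP at [0.208, 0.482, 0.231] pointing down, gripper open.
Joint ranges: [-166.93, 166.93], [-56.73, 111.36], [-69.38, 81.34], [-121.58, 131.49], [-85.45, 84.26], [-180, 180]. Speed limits (degrees/s): [159.86, 159.86, 180, 180, 180, 180].

### API

Orientations are given as a 3x3 rotation matrix whose columns are the frame's x, y, z axes.
In Python, from bench import env, imaging gives the robot as it stands.
- The arm moves only by the tool move_arm, never from a script. Its argument "plan" is a list of rows, each a list of 5 numbers: the opening in per cent of the stroke, from 0 (shut) to 100 (fully open), then the shift along the tool's x, y, z in m, then the turn about the tool's z in degrees. A call has 1 to 20 rows; each row shifts and turns the commanded pose from where the row before left it, along the tool's axes as they then stand; what a row does not reach is not made up. A row lasts 1/10 s, in which the tool goes at most 50 mm and 8.59 degrees, less where a joint would pass 70% of its speed; a pose out of reach is approached as far as the arm can. A call with a gripper value outside its range is refused whole. The fingers move at their own pace and stop on an object; the grip force is fixed at half the most. Time passes only in rows, so rows that do not move let the fingers close. It gives the time, the measured TCP pose, the force and the opening at its end, in the units of the state.
- env.read_state(): the state, without advancing time (a new reading comes with each control period).
- imaging.grab_frame(name): name is "side" or "top" or "wrist"; returns (picture, depth): 480x640x3 uint8, red, green, blue; 480x640 float32, m along the optical axis (not along the pixel's ray), 0 where there is no reading.
- imaging.camera_info(name): a dict with "fx", "fy", "cx", "cy" (pixels), "world_to_cam" (4x4, takes a point from world to camera coordinates). Camera axes: x right, y up, looking along -z (the intrinsics and any distortion apply to the point x, -y, -z); pixel columns grow to the right and rows downward; lengths in m; the calibration is good to about 2 mm. The wrist camera is an equidistant fisheye: a pixel r from the principal point sees the ray r / f radians off the axis. A picture is of the moment at which its call begins: read the wrist's pose just before it. camera_info takes no time and is no camera call; for the wrist camera it gives the pose at the moment of the call.
- env.finish_job(): hands the job in, once; it reports no verdict.
The state is a dict: "time_s": time; "joint_positions": joint angles; "joint_velocities": joint speeds; "tau": joint torques, N m; "tcp_pos": TCP position; "orientation": TCP orientation; "ft_force": force on the tool from outside, world axes, zero at the start; "ft_torque": the same for the moment, N m; "grip_width": finger opening in m.
Only numpy, scipy, OpenCV 4.12 (cv2) and the standard library are available. Lean on these libraries where they do the work, as an engineer would, in place of code of your own. Each camera call takes 0.05 s, during which the arm holds its last target. There are 200 camera calls.

### The job

One of the stoppered tubes in the white rack is not closed properly: its stopper stands up above the others. Gently press that stopper fully home with your fingertips, then press the long bar key on the bench timer and let it come back up, so that the timing starts. Nothing is to be picked up or pulled out; leave the other tubes, the two round timer keys and everything else alone.

Things in the scene. Friction and masses are not known exactly. Their poses are not given: they have to be found in the camera images.
- stopper (a joint): how far the badly closed tube's stopper stands out, in m: 0 = fully home, flange on the tube's rim; about 0.015 to 0.019 at the start; at most 0.028. It slides down along the tube's axis against steady friction of about 4 N, stays where it is left, and stops dead at 0.
- stopper_top (a point): centre of the top of the stopper that stands proud: a flat dark rubber disc 34 mm across and 12 mm thick. Fully home, it is level with the tops of the other four stoppers, 147 mm above the table; as long as it stands out it is higher by that amount.
- loose_tube: the glass tube with the proud stopper, 30 mm across and 125 mm tall without stopper, about 80 g, standing loose in one of the rack's six openings; which one varies. Origin at the centre of its underside, z up.
- rack: white plastic tube rack 124 x 176 mm (x by y) and 95 mm high, fixed in the middle of a black tray (260 mm along y, 12 mm rim); openings in two rows of three, 52 mm apart both ways, at x = -26 or +26 and y = -52, 0 or +52 mm. Its tube floor is 10 mm above the table. Origin on the table at the rack's centre, z up.
- start_key (a joint): travel of the timer's long bar key, in m: 0 = up, 0.006 = fully down; it counts as pressed beyond 0.004; a spring (1.4 N at first, 3.5 N fully down) brings it back up when let go.
- start_key_top (a point): centre of the top of the timer's long bar key: white, 22 x 54 mm (long way along the timer's y), 42 mm above the table when up.
- timer: grey bench timer, fixed, 110 x 140 mm (x by y), case 30 mm high, with a tilted display up to 70 mm high along its far (+x) edge. The bar key lies at x = -28, y = 0 mm, the two round keys at x = +19, y = +45 and -45 mm. Origin on the table under the case's centre, z up. Rack and timer may stand on either side of the table.
- round_key_left (a joint): travel in m of the round timer key (18 mm across, top 40 mm above the table) at the timer's +y side; 0 = up. Leave alone.
- round_key_right (a joint): travel in m of the round timer key (18 mm across, top 40 mm above the table) at the timer's -y side; 0 = up. Leave alone.
- sealed_1: stoppered glass tube like the others, its stopper already fully home (top of stopper 137 mm above the tube's underside); origin at the centre of the tube's underside, z up. Leave alone.
- sealed_2: stoppered glass tube like the others, its stopper already fully home (top of stopper 137 mm above the tube's underside); origin at the centre of the tube's underside, z up. Leave alone.
- sealed_3: stoppered glass tube like the others, its stopper already fully home (top of stopper 137 mm above the tube's underside); origin at the centre of the tube's underside, z up. Leave alone.
- sealed_4: stoppered glass tube like the others, its stopper already fully home (top of stopper 137 mm above the tube's underside); origin at the centre of the tube's underside, z up. Leave alone.
- open_tube: glass tube of the same size without a stopper, 125 mm tall, in the rack; origin at the centre of its underside. Leave alone.
- dropper_bottle: small plastic dropper bottle, 32 mm across, 82 mm tall, loose on the tray on the rack's -x side; origin at the centre of its underside. Leave alone.
- cup: clear plastic cup, 60 mm across, 75 mm tall, loose behind the timer; origin at the centre of its underside. Leave alone.
- amber_jar: amber jar with black cap, 60 mm across, 95 mm tall, loose at the back; origin at the centre of its underside. Leave alone.
- beaker: glass beaker, 84 mm across, 110 mm tall, loose at the back; origin at the centre of its underside. Leave alone.
- supplement_jar: amber jar with white cap, 72 mm across, 120 mm tall, loose at the back; origin at the centre of its underside. Leave alone.
Not all that is in view belongs to the job. Leave any green or pink look-alike of the timer alone.

How it is judged (in metres and radians):
On the way, in this order (a step that is already met when the one before it is completed fails the run):
1. the proud stopper is pressed fully home (value of joint stopper below 0.002 m), for 0.2 s.
2. the timer's long bar key is pressed down (value of joint start_key above 0.004 m), for 0.05 s.
At the end, for the whole second after the job is handed in: The stopper is home (within 2 mm), the bar key has been pressed after that and is up again (within 1.5 mm), the tube stands upright and at rest in its place, no tube has moved more than 8 mm and no other object more than 15 mm (value of joint stopper below 0.002 m and value of joint start_key below 0.0015 m and angle between loose_tube's own z axis and vertical below 0.08 rad and distance of each of loose_tube, sealed_1, sealed_2, sealed_3, sealed_4, open_tube from where it was at the start of the episode below 0.008 m and linear speed of loose_tube below 0.02 m/s and distance of each of dropper_bottle, cup, amber_jar, beaker, supplement_jar from where it was at the start of the episode below 0.015 m); the robot touches nothing.
It fails at once if the bar key was pressed before the stopper was home (value of joint start_key above 0.002 m and value of joint stopper above 0.004 m).
It fails at once if the stopper was pulled up, or a tube was lifted or shifted (more than 8 mm) (value of joint stopper above 0.023 m or distance of any of loose_tube, sealed_1, sealed_2, sealed_3, sealed_4, open_tube from where it was at the start of the episode above 0.008 m).
It fails at once if another tube was touched (more than 2 N) or a round timer key pressed (more than 1.5 mm) (contact force between any of sealed_1, sealed_2, sealed_3, sealed_4, open_tube and the arm above 2 N or contact force between any of sealed_1, sealed_2, sealed_3, sealed_4, open_tube and the fingers above 2 N or value of joint any of round_key_left, round_key_right above 0.0015 m).
It fails at once if the tube or the timer was pressed roughly (more than 40 N) (contact force between any of loose_tube, timer and the fingers above 40 N).
It fails at once if a bottle, jar, cup or beaker was moved more than 15 mm (distance of any of dropper_bottle, cup, amber_jar, beaker, supplement_jar from where it was at the start of the episode above 0.015 m).
It also fails if it takes over 42 s, if anything falls off the work surface, if the arm or the gripper's body presses on something with over 40 N, if the wrist force passes 120 N, or if a joint passes its speed limit or range.

## Working session

There is one attempt and no reset: what is moved stays moved. The work goes in short steps, Python scripts to look and compute and a tool call to move; the robot and the scene stay as the last step left them, time stands still between calls to the robot, and variables do not carry over. Pictures are saved under pics/ and viewed, about 8 in all and at most 12, crops included, and the job is handed in when it is done.

Besides the shell and the picture viewer there is one more tool, called as a command line: name --pt "numbers of a row" for each row, then --argument value for the rest. move_arm: Moves the arm, as the interface text tells. Its arguments: {"type":"object","properties":{"plan":{"type":"array"}},"required":["plan"]}

```bash
mkdir -p pics
cat > h.py <<'E'
import numpy as np, cv2
from bench import env, imaging
def world(name,depth,info=None):
    c=info or imaging.camera_info(name); v,u=np.mgrid[0:480,0:640]
    p=np.stack([(u-c['cx'])/c['fx']*depth,-(v-c['cy'])/c['fy']*depth,-depth,np.ones_like(depth)],-1)
    return (p@np.linalg.inv(c['world_to_cam']).T)[...,:3]
E
python3 - <<'E'
from h import *
s=env.read_state(); print(s['time_s'],s['tcp_pos'],s['orientation'],s['grip_width'],env.pinch_z)
for n in ('top','side'):
    im,d=imaging.grab_frame(n); np.savez('%s.npz'%n,im=im,d=d)
    cv2.imwrite('pics/%s1.png'%n,im[...,::-1]); c=imaging.camera_info(n)
    print(n,{k:np.round(v,3).tolist() for k,v in c.items()})
E
```

```text
0.0 [0.20743254 0.48162097 0.23010896] [[ 3.95693305e-01  9.18381920e-01 -1.20680896e-03]
 [ 9.18379742e-01 -3.95695026e-01 -2.02371253e-03]
 [-2.33606931e-03 -3.07539402e-04 -9.99997224e-01]] 0.08539936645857013 0.0187
top {'fx': 558.03, 'fy': 558.03, 'cx': 319.689, 'cy': 246.616, 'world_to_cam': [[0.002, -1.0, -0.023, -0.025], [0.986, -0.002, 0.168, -0.529], [-0.168, -0.023, 0.986, -1.073], [0.0, 0.0, 0.0, 1.0]]}
side {'fx': 620.619, 'fy': 620.619, 'cx': 329.144, 'cy': 238.547, 'world_to_cam': [[0.894, -0.448, 0.009, -0.494], [0.301, 0.617, 0.727, -0.234], [-0.331, -0.648, 0.686, -1.112], [0.0, 0.0, 0.0, 1.0]]}
```

View pics/top1.png

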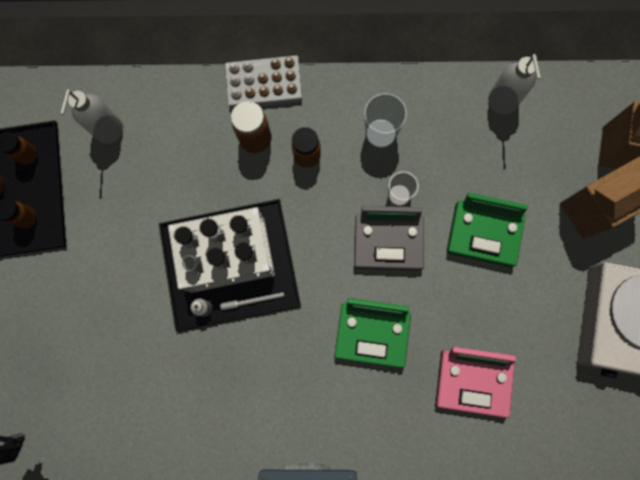

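View pics/side1.png

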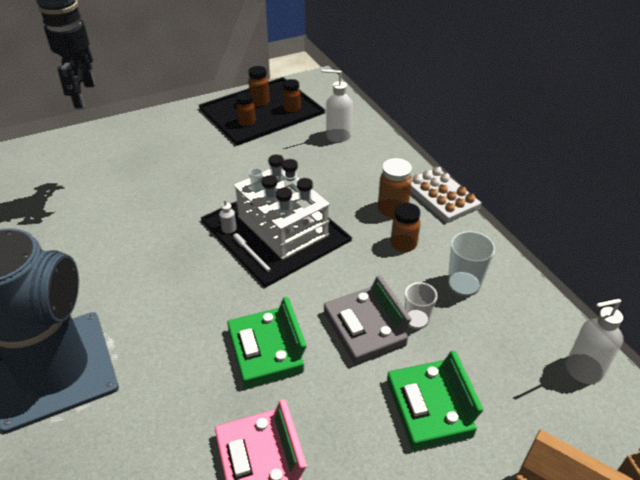

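The top view shows the rack around (220,250). Its stoppers are at (184,236), (209,228), (240,224), (217,257) and (245,252), and the open tube is at (192,262). The grey timer is at (390,240) with its bar key at (390,254). Next I'll get the stopper heights.

Run:
```python
from h import *
for n in ('top','side'):
    f=np.load(n+'.npz'); im,d=f['im'],f['d']; W=world(n,d)
    g=im.max(2); m=((g<70)&(W[...,2]>.138)&(W[...,2]<.18)&(d>0)).astype(np.uint8)
    m[:, :130]=0; m[:,420:]=0
    k,l,st,ce=cv2.connectedComponentsWithStats(m)
    print(n)
    for i in range(1,k):
        if st[i,4]>25:
            P=W[l==i]; print(ce[i].round(1),st[i].tolist(),np.median(P,0).round(4),np.percentile(P[:,2],[10,50,90]).round(4))
f=np.load('top.npz'); im,d=f['im'],f['d']; W=world('top',d)
m=((im.min(2)>130)&(W[...,2]>.034)&(W[...,2]<.05)).astype(np.uint8); m[:,:350]=0; m[:,430:]=0; m[290:]=0
k,l,st,ce=cv2.connectedComponentsWithStats(m)
for i in range(1,k):
    if st[i,4]>25: print('key',ce[i].round(1),st[i].tolist(),np.median(W[l==i],0).round(4), cv2.minAreaRect(W[l==i][:,:2].astype(np.float32)*1000))
cv2.imwrite('pics/c1.png',np.hstack([cv2.resize(im[195:305,150:310,::-1],None,fx=2.5,fy=2.5,interpolation=2),cv2.resize(np.load('side.npz')['im'][140:250,190:350,::-1],None,fx=2.5,fy=2.5,interpolation=2)]))
```

```text
top
[238.5 224.1] [230, 216, 18, 17, 219] [0.554  0.1216 0.1469] [0.1438 0.1469 0.1495]
[208.5 227.7] [200, 219, 18, 18, 225] [0.5437 0.1724 0.1654] [0.1628 0.1654 0.1679]
[183.3 235.4] [175, 227, 18, 18, 229] [0.5337 0.2228 0.1469] [0.1433 0.1469 0.1493]
[243.2 250.8] [235, 242, 18, 19, 252] [0.5043 0.112  0.147 ] [0.1442 0.147  0.1494]
[215.5 256.3] [207, 248, 18, 18, 256] [0.4947 0.1619 0.1469] [0.1444 0.1469 0.1495]
side
[283.7 164.2] [269, 155, 28, 22, 329] [0.5385 0.1773 0.1505] [0.1429 0.1505 0.1671]
[269.2 181.5] [262, 175, 16, 14, 169] [0.4921 0.1572 0.1465] [0.1411 0.1465 0.1491]
[304.3 184.4] [297, 179, 15, 13, 152] [0.5529 0.1168 0.147 ] [0.1407 0.147  0.1494]
[283.3 193.8] [276, 187, 16, 14, 164] [0.5023 0.1071 0.1469] [0.1425 0.1469 0.1494]
key [367.6 229.7] [364, 226, 8, 8, 52] [ 0.564  -0.122   0.0406] ((564.6669921875, -121.40809631347656), (14.129244804382324, 16.037216186523438), 88.71051788330078)
key [412.1 230.8] [408, 227, 9, 8, 54] [ 0.562  -0.2107  0.0403] ((562.5025634765625, -211.07614135742188), (14.691905975341797, 15.99891471862793), 3.2201409339904785)
key [389.4 253.3] [377, 248, 26, 11, 265] [ 0.5162 -0.1636  0.0422] ((516.4529418945312, -164.5883331298828), (50.29277420043945, 21.075931549072266), 88.81829071044922)
```

View pics/c1.png

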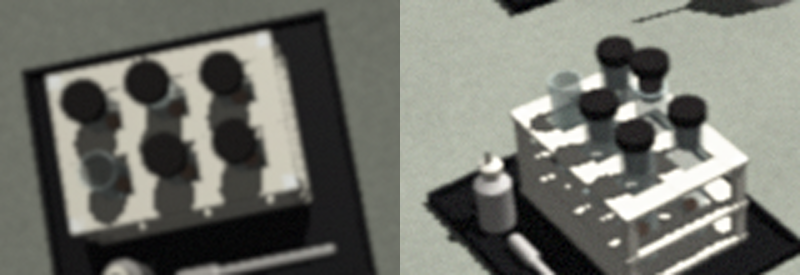

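The proud stopper is the middle one of the far row. Its top is at about (0.544, 0.172, 0.165), against 0.147 for the other four. The bar key is at (0.516, -0.164, 0.042), with the round keys 47 mm behind it, as specified. I'll shut the fingers, align with the rack and move above the stopper.

move_arm --pt "0 0 0 0 -8.5" --pt "0 0 0 0 -8.5" --pt "0 0 0 0 -8.5" --pt "0 0 0 0 -8.5" --pt "0 -0.0306 0.0228 0 0" --pt "0 -0.0306 0.0228 0 0" --pt "0 -0.0306 0.0228 0 0" --pt "0 -0.0306 0.0228 0 0" --pt "0 -0.0306 0.0228 0 0" --pt "0 -0.0306 0.0228 0 0" --pt "0 -0.0306 0.0228 0 0" --pt "0 -0.0306 0.0228 0 0" --pt "0 -0.0306 0.0228 0 0" --pt "0 -0.0306 0.0228 0 0" --pt "0 -0.0306 0.0228 0 0" --pt "0 -0.0306 0.0228 0 0" --pt "0 0 0 0 0" --pt "0 0 0 0 0"

```text
time_s: 1.9
tcp_pos: [0.5446, 0.1714, 0.2302]
orientation: [[-0.184, 0.983, -0.002], [0.983, 0.184, 0.0], [0.0, -0.002, -1.0]]
ft_force: [-0.4, 0.4, -0.2]
grip_width: -0.0004
```

Run:
```python
from h import *
s=env.read_state(); print(s['time_s'],s['tcp_pos'],s['orientation'].round(4) if hasattr(s['orientation'],'round') else s['orientation'],s['ft_force'],s['grip_width'])
c=imaging.camera_info('wrist'); im,d=imaging.grab_frame('wrist'); cv2.imwrite('pics/w1.png',im[...,::-1]); np.savez('w1.npz',im=im,d=d)
w2c=np.array(c['world_to_cam'])
def proj(P):
    p=w2c@np.r_[P,1]; x,y,z=p[0],-p[1],-p[2]; t=np.arctan2(np.hypot(x,y),z); h=np.hypot(x,y)
    return c['cx']+c['fx']*t*x/h, c['cy']+c['fy']*t*y/h
print('stopper',proj([.544,.172,.165]),'tcp',proj(s['tcp_pos']),'nb',proj([.4947,.1619,.147]),proj([.554,.1216,.147]),c['fx'])
```

```text
1.9 [0.54462876 0.17135182 0.23022026] [[-1.837e-01  9.830e-01 -2.400e-03]
 [ 9.830e-01  1.837e-01  1.000e-04]
 [ 5.000e-04 -2.400e-03 -1.000e+00]] [-0.40527805  0.39554125 -0.16089726] -0.0003646427411799859
stopper (np.float64(321.85797494063206), np.float64(259.07746342488014)) tcp (np.float64(321.117269097651), np.float64(310.8552342340907)) nb (np.float64(320.4301416987773), np.float64(170.92407333590387)) (np.float64(242.60214512414268), np.float64(250.2756996625736)) 371.64829954431775
```

View pics/w1.png

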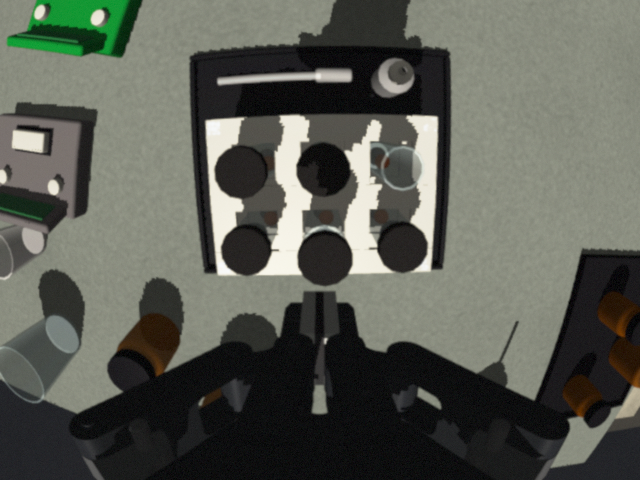

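The shut fingers sit over the middle stopper, seen at (325,257) against a predicted (322,259), so about 2 mm off along tool x. I'll shift 1 mm and go down slowly.

move_arm --pt "0 0.001 0 0.01 0" --pt "0 0 0 0.01 0" --pt "0 0 0 0.01 0" --pt "0 0 0 0.01 0" --pt "0 0 0 0.01 0" --pt "0 0 0 0.01 0" --pt "0 0 0 0.0015 0" --pt "0 0 0 0.0015 0" --pt "0 0 0 0.0015 0" --pt "0 0 0 0.0015 0" --pt "0 0 0 0.0015 0" --pt "0 0 0 0.0015 0" --pt "0 0 0 0.0015 0" --pt "0 0 0 0.0015 0" --pt "0 0 0 0 0"

```text
time_s: 3.45
tcp_pos: [0.5448, 0.1731, 0.1595]
orientation: [[-0.185, 0.983, 0.001], [0.983, 0.185, 0.0], [-0.0, 0.001, -1.0]]
ft_force: [-0.1, 0.1, 3.7]
grip_width: 0.0
```

Contact force is 3.7 N, which matches the expected friction. I'll keep going.

move_arm --pt "0 0 0 0.0015 0" --pt "0 0 0 0.0015 0" --pt "0 0 0 0.0015 0" --pt "0 0 0 0.0015 0" --pt "0 0 0 0.0015 0" --pt "0 0 0 0.0015 0" --pt "0 0 0 0.001 0" --pt "0 0 0 0 0"

```text
time_s: 4.25
tcp_pos: [0.5444, 0.173, 0.1489]
orientation: [[-0.186, 0.983, -0.001], [0.983, 0.186, -0.0], [-0.0, -0.001, -1.0]]
ft_force: [-0.1, 0.1, 3.0]
grip_width: 0.0
```

move_arm --pt "0 0 0 0.001 0" --pt "0 0 0 0.001 0" --pt "0 0 0 0 0"

```text
time_s: 4.55
tcp_pos: [0.5444, 0.1731, 0.1471]
orientation: [[-0.186, 0.983, -0.0], [0.983, 0.186, -0.0], [-0.0, -0.0, -1.0]]
ft_force: [-0.1, 0.5, 3.5]
grip_width: 0.0001
```

move_arm --pt "0 0 0 0.001 0" --pt "0 0 0 0 0"

```text
time_s: 4.75
tcp_pos: [0.5449, 0.1731, 0.1471]
orientation: [[-0.186, 0.983, 0.001], [0.983, 0.186, 0.0], [-0.0, 0.001, -1.0]]
ft_force: [-0.2, 0.1, 5.8]
grip_width: 0.0
```

move_arm --pt "0 0 0 0.001 0" --pt "0 0 0 0 0" --pt "0 0 0 0 0"

```text
time_s: 5.05
tcp_pos: [0.5451, 0.1732, 0.147]
orientation: [[-0.186, 0.983, 0.002], [0.983, 0.186, 0.0], [-0.0, 0.002, -1.0]]
ft_force: [-0.4, -0.3, 7.7]
grip_width: -0.0001
```

The stopper hit a hard stop at z = 0.147 and the force is rising, so it is home. I'll retreat, go above the bar key and check.

move_arm --pt "0 0 0 -0.01 0" --pt "0 0 0 -0.02 0" --pt "0 0 0 -0.02 0" --pt "0 0 0 -0.02 0" --pt "0 0 0 -0.015 0" --pt "0 -0.0326 -0.0091 0 0" --pt "0 -0.0326 -0.0091 0 0" --pt "0 -0.0326 -0.0091 0 0" --pt "0 -0.0326 -0.0091 0 0" --pt "0 -0.0326 -0.0091 0 0" --pt "0 -0.0326 -0.0091 0 0" --pt "0 -0.0326 -0.0091 0 0" --pt "0 -0.0326 -0.0091 0 0" --pt "0 -0.0326 -0.0091 0 0" --pt "0 -0.0326 -0.0091 0 0" --pt "0 0 0 0 0" --pt "0 0 0 0 0"

```text
time_s: 6.75
tcp_pos: [0.5149, -0.1644, 0.2293]
orientation: [[-0.184, 0.983, -0.002], [0.983, 0.184, 0.002], [0.002, -0.002, -1.0]]
ft_force: [-0.2, 0.7, 0.9]
grip_width: -0.0001
```

Run:
```python
from h import *
s=env.read_state(); print(s['time_s'],s['tcp_pos'],s['ft_force'])
c=imaging.camera_info('wrist'); im,d=imaging.grab_frame('wrist'); cv2.imwrite('pics/w2.png',im[...,::-1])
w2c=np.array(c['world_to_cam'])
def proj(P):
    p=w2c@np.r_[P,1]; x,y,z=p[0],-p[1],-p[2]; t=np.arctan2(np.hypot(x,y),z); h=np.hypot(x,y)
    return c['cx']+c['fx']*t*x/h, c['cy']+c['fy']*t*y/h
print('key',proj([.516,-.164,.042]),'rounds',proj([.564,-.121,.04]),proj([.562,-.211,.04]))
im,d=imaging.grab_frame('top'); W=world('top',d)
m=((im.max(2)<70)&(W[...,2]>.138)&(W[...,2]<.18)).astype(np.uint8); m[:,:130]=0; m[:,265:]=0
k,l,st,ce=cv2.connectedComponentsWithStats(m)
for i in range(1,k):
    if st[i,4]>25: print(ce[i].round(1),st[i,4],np.median(W[l==i],0).round(4))
```

```text
6.75 [ 0.51485335 -0.1643625   0.22931301] [-0.21981576  0.72534402  0.87455089]
key (np.float64(319.90734702697523), np.float64(215.64602220579897)) rounds (np.float64(354.5468471474176), np.float64(271.1538831563489)) (np.float64(262.3643633332217), np.float64(252.88695076237883))
[238.5 224.2] 213 [0.554  0.1213 0.1473]
[210.8 229.8] 219 [0.5434 0.1725 0.1469]
[183.2 235.5] 219 [0.5333 0.2227 0.1471]
[243.4 250.6] 246 [0.5042 0.1119 0.1471]
[215.7 256.3] 245 [0.4947 0.1614 0.1469]
```

View pics/w2.png

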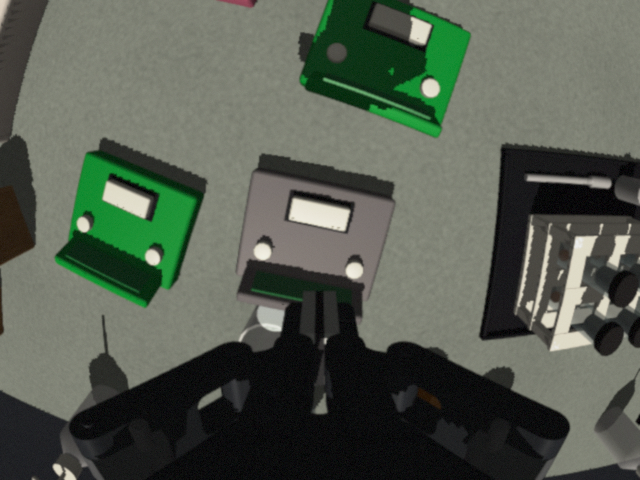

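All five stoppers are now level at 0.147. The grey timer's bar key is at (320,213), where predicted. I'll go down to the key.

move_arm --pt "0 0.0005 0.001 0.02 0" --pt "0 0 0 0.02 0" --pt "0 0 0 0.02 0" --pt "0 0 0 0.02 0" --pt "0 0 0 0.02 0" --pt "0 0 0 0.02 0" --pt "0 0 0 0.02 0" --pt "0 0 0 0.02 0" --pt "0 0 0 0.02 0" --pt "0 0 0 0.002 0" --pt "0 0 0 0.0015 0" --pt "0 0 0 0.0015 0" --pt "0 0 0 0.0015 0" --pt "0 0 0 0.0015 0" --pt "0 0 0 0 0" --pt "0 0 0 0 0"

```text
time_s: 8.45
tcp_pos: [0.5166, -0.1636, 0.0426]
orientation: [[-0.185, 0.983, 0.0], [0.983, 0.185, -0.0], [-0.0, 0.0, -1.0]]
ft_force: [1.0, 1.2, 0.5]
grip_width: -0.0001
```

move_arm --pt "0 0 0 0.0015 0" --pt "0 0 0 0.0015 0" --pt "0 0 0 0.001 0" --pt "0 0 0 0.001 0" --pt "0 0 0 0.001 0" --pt "0 0 0 0 0" --pt "0 0 0 0 0"

```text
time_s: 9.15
tcp_pos: [0.5168, -0.1637, 0.0366]
orientation: [[-0.186, 0.983, 0.001], [0.983, 0.186, -0.0], [-0.001, 0.001, -1.0]]
ft_force: [1.2, -0.0, 3.3]
grip_width: -0.0001
```

move_arm --pt "0 0 0 0.001 0" --pt "0 0 0 0.001 0" --pt "0 0 0 0 0" --pt "0 0 0 0 0"

```text
time_s: 9.55
tcp_pos: [0.5168, -0.1637, 0.036]
orientation: [[-0.186, 0.983, 0.001], [0.983, 0.186, -0.001], [-0.001, 0.001, -1.0]]
ft_force: [-2.2, 0.5, 9.4]
grip_width: -0.0004
```

The key is at its stop (z 0.036, 9 N). I'll let it up, clear the area and check.

move_arm --pt "0 0 0 -0.004 0" --pt "0 0 0 -0.006 0" --pt "0 0 0 -0.02 0" --pt "0 0 0 -0.03 0" --pt "0 0 0 -0.04 0" --pt "0 0 0 -0.04 0" --pt "0 0 0 -0.04 0" --pt "0 0 -0.04 -0.02 0" --pt "0 0 -0.04 0 0" --pt "0 0 -0.04 0 0" --pt "0 0 0 0 0" --pt "0 0 0 0 0"

```text
time_s: 10.75
tcp_pos: [0.398, -0.1856, 0.2338]
orientation: [[-0.184, 0.983, -0.0], [0.983, 0.184, 0.001], [0.001, 0.0, -1.0]]
ft_force: [-0.9, -0.7, -0.3]
grip_width: 0.0001
```

Run:
```python
from h import *
s=env.read_state(); print(s['time_s'],s['tcp_pos'],s['ft_force'])
a=np.load('top.npz'); im,d=imaging.grab_frame('top'); W=world('top',d); W0=world('top',a['d'])
for name,sl in (('stopper',np.s_[224:235,205:216]),('bar',np.s_[250:257,380:399]),('roundL',np.s_[228:232,366:370]),('roundR',np.s_[229:233,410:414])):
    print(name,np.median(W0[sl][...,2]).round(4),np.median(W[sl][...,2]).round(4))
cv2.imwrite('pics/top2.png',im[...,::-1])
```

```text
10.75 [ 0.3980426  -0.18557215  0.233807  ] [-0.85700736 -0.71117162 -0.30780226]
stopper 0.1658 0.1472
bar 0.0423 0.0422
roundL 0.0411 0.0396
roundR 0.0406 0.0406
```

View pics/top2.png

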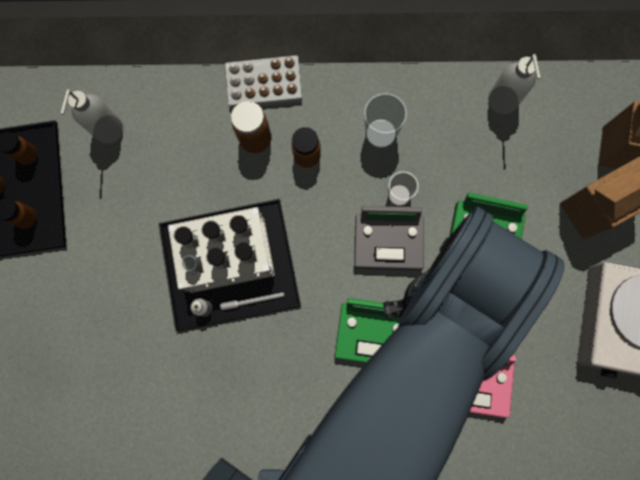

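The rack, the tubes and the objects at the back are where they started. The bar key at (390,254) is up, and the arm is clear and touching nothing. I'll hand the job in.

```bash
python3 -c "
from bench import env
print(env.finish_job())"
```

```text
the job is handed in; nothing more can be done
None
```

I pressed the proud stopper home, then pressed the timer's bar key and let it come back up. I handed the job in just after 10.8 s on the robot's clock; no verdict is reported.

- **Stopper:** it was the middle one of the far row. With the fingers shut I pushed it down against about 3.5 N until it stopped dead at z = 0.147. The force peaked at 7.7 N in the readings. The top camera then showed all five stoppers level at 0.147 (to within 0.3 mm).
- **Bar key:** I pressed it to its stop at z = 0.036, about 6 mm of travel, with a reading of 9.4 N. Afterwards the camera showed it back up at 0.0422, against 0.0423 at the start.
- **Everything else:** in the last picture the rack, tubes and loose objects look unmoved, though I measured only the stoppers and the timer keys. The arm is clear and touching nothing.
- **Disagreement:** the left round key read 1.5 mm lower than at the start (0.0411, then 0.0396) in a 4 x 4 pixel patch. I put this down to depth noise, because the fingers stayed about 4 cm away and the right key read the same both times. I did not check it further.

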